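# Index the inspection table so the gear stands under the ring light

## Robot

A 7-joint arm with a two-finger parallel gripper is mounted at the origin on the work surface. World frame = base frame: x ahead of the robot, y to its left, z up, the work surface at z = 0. Lengths are in m, angles in rad, forces in N, time in s.
With the tool pointing down it reaches from about 0.4 to 0.9 m from the base axis. Payload 5.6 kg.
Tool frame: the origin (TCP) lies midway between the tips of the shut fingers; the grasp point (between the pads) lies 19 mm behind it; z points along the fingers, y is the line along which they close (so a half turn about z gives the same grasp; the last joint's range is limited). The gripper opens to 92 mm and grips with 3 to 60 N. Pads are 20 mm wide; open, the fingers measure 128 mm over their backs; the gripper's body (75 mm by 189 mm) begins 69 mm behind the grasp point.
Start: joints at [1.215, 0.468, -0.012, 1.603, 0.006, 1.071, -0.056], TCP at [0.2, -0.618, 0.215] pointing down, gripper open.
Joint ranges: [-2.53, 2.53], [-0.31, 2.02], [-1.57, 1.55], [0.28, 2.44], [-1.29, 4.43], [0.15, 1.84], [-2.92, 2.92]. Speed limits (rad/s): [2.57, 2.57, 3.14, 3.14, 3.14, 3.14, 3.14].

## Interface

Orientations are given as a 3x3 rotation matrix whose columns are the frame's x, y, z axes.
In Python, from station import env, effector, solver, viewer, workorder, search_frame, tip_of gives the robot as it stands. Calls block until the motion is done:
- env.reach(position, orientation): joint-space move of the TCP to a pose.
- env.movel(position, frame=None, rate=0.15): straight line of the TCP; frame=None keeps the orientation; rate is the mean speed in m/s.
- env.goto_joints(angles): joint-space move.
- effector.release() and effector.grasp(squeeze=None): open the fingers fully, or close them until they stop; squeeze is the grip in N (None keeps the last).
- env.pause(seconds).
- solver.inverse_kinematics(position, orientation): joint angles nearest the present ones, or None.
- env.sense(): the state.
- viewer.read_camera(name): name is "scene" or "top"; returns (picture, depth): 480x640x3 uint8, red, green, blue; 480x640 float32, m along the optical axis (not along the pixel's ray), 0 where there is no reading.
- viewer.camera_info(name): a dict with "intrinsics" (3x3 intrinsics, pixels), "dist_coeffs" ([k1, k2, p1, p2, k3] as OpenCV has them; the pictures are not rectified), "eye" and "rotation" of the camera in the world. Camera axes: x right, y up, looking along -z (the intrinsics and any distortion apply to the point x, -y, -z); pixel columns grow to the right and rows downward; lengths in m; the calibration is good to about 2 mm. A picture is of the moment at which its call begins. camera_info takes no time and is no camera call.
A pose or a line that the arm cannot do raises env.PlanningError and nothing moves.
- workorder.finish_job(): hands the job in; it is judged then, once.
Trained networks look in the newest picture that a camera, given by its name, has taken for a name from the list of things; names that differ only in an ending like _2 or _b are one class to them, and where a whole thing is asked for, a point or a joint stands for the part that bears it (a point fixed in the world has none). Each returns a list of dicts, best first, with "score" (0 to 1); they miss things now and then, are a little off and sometimes report something else, mostly with a low value. They report only what shows in the picture. A call takes as long as a camera call. They do not tell look-alikes from the thing itself.
- search_frame(camera, name): "at" ([x, y, z] in m, in world coordinates, good to about 4 mm: the middle of the surface that is visible of it).
- tip_of(camera, name): "at" ([x, y, z] in m, in world coordinates, good to about 4 mm: a listed point, or the origin of a listed thing).
The state is a dict: "t": time; "joint_positions": joint angles; "joint_velocities": joint speeds; "tau": joint torques, N m; "ee_pos": TCP position; "tcp_rot": TCP orientation; "wrist_force": force on the tool from outside, world axes, zero at the start; "moment": the same for the moment, N m; "gripper_width": finger opening in m; "grasp_force": force on a finger pad.
Only numpy, scipy, OpenCV 4.12 (cv2) and the standard library are available. Lean on these libraries where they do the work, as an engineer would, in place of code of your own. Each camera call takes 0.05 s, during which the arm holds its last target. There are 200 camera calls.

## Task

On the indexing table the steel gear sits one place to the side of the ring light. Press the red plunger cap in and, keeping it pressed, swing the table round to the next hole, the way that brings the gear under the ring light; then let go so that the plunger springs fully out and locks there. Leave every part down on its spigot and the other things on the bench where they are.

Things in the scene. Friction and masses are not known exactly. Their poses are not given: they have to be found in the camera images.
- index_table: Fixed grey round base of the indexing table, bolted to the bench: 310 mm across, 52 mm high. Origin on the bench under the turning axis, x towards the ring light's post, z up. A steel index ring around its top has eight 15 mm holes 45 degrees apart, 138 mm from the axis, joined by a narrow slot; one hole lies on the x axis.
- dial (a joint): Angle of the aluminium dial (230 mm across) in rad, positive anticlockwise from above. Starts at about 0, locked by the plunger with 0.01 rad of play; the neighbouring holes are at +0.785 and -0.785. Unlocked, it turns about dial_axis with slight friction (1 N at the cap) and stays where left. Seven spigots stand on it, 45 degrees apart, and the plunger's arm, opposite the light at the start.
- dial_axis (a point): Point on the dial's turning axis (vertical), at the height of the dial's top face, 66 mm above the bench.
- plunger (a joint): How far the plunger is pressed in, in m: 0 fully out, 0.013 at its stop. Straight down it takes 5 N at first, 9.5 N at the stop. From 0.009 its collar is below the index ring and the dial can turn. Between holes, let go, it stays in at about 0.009, under the ring; let go within about 3 mm of a hole it centres itself and springs out.
- plunger_cap (a point): Centre of the floor of the red dished cap on the dial's arm, 138 mm from the axis, 107 mm above the bench when out. Goes down with the plunger and round with the dial. The cap is 52 mm across, its flat floor 46 mm across, its rim 6 mm above the floor: closed fingertips can stand inside, press down, and push it sideways by friction or against the rim.
- station (a point): The inspection place, fixed: on the dial's top face, 85 mm from the axis, straight below the centre of the ring light, a silver open ring 100 mm across, 82 mm inside, 190 to 210 mm above the bench, held by a 14 mm steel post, 212 mm tall, 188 mm from the axis on the table's +x side.
- gear: Loose steel gear, 47 mm across its 20 teeth, 14 mm thick with its hub, bore 13 mm, sitting over a 10 mm spigot on the dial. Origin at the centre of its underside, z up. At the start 45 degrees to one side or the other of the station; the brass bushing is on the other side.
- bushing: Loose flanged brass bushing, 36 mm across the flange, 22 mm tall, on a spigot of the dial 45 degrees to the other side of the station. Origin at the centre of its underside.
- core_a: Loose black spool core, 50 mm across, 16 mm tall, on the dial's spigot under the ring light at the start. Origin at the centre of its underside.
- core_b: Loose black spool core like core_a, on the dial's spigot next to the arm.
- core_c: Loose black spool core, 50 mm across, 16 mm tall, lying on the bench, to be left alone. Origin at the centre of its underside.
- pot: Blue plastic lens cleaning pot, 64 mm across, 62 mm tall, on the bench, to be left alone. Origin at the centre of its underside.
- film_guide: Clear acrylic film guide, 110 x 40 x 18 mm, lying on the bench, to be left alone. Origin at the centre of its underside, x along its length.
- screwdriver: Screwdriver, 160 mm long, lying on the bench, to be left alone. x along its length.
Things that resemble listed ones, but are neither listed nor needed, are in the scene too. What is shaped like the gear but orange is not meant.

How it is judged:
By the outcome, as a careful person would: the job done as asked, in the order asked, and still so for the second after the job is handed in, with the robot touching nothing.
It also fails if it takes over 42 s, if anything falls off the work surface, if the arm or the gripper's body presses on something with over 40 N, if the wrist force passes 120 N, or if a joint passes its speed limit or range.

## Working session

There is one attempt and no reset: what is moved stays moved. The work goes in short steps, each a Python script; the robot and the scene stay as the last script left them, time stands still between calls to the robot, and variables do not carry over. Pictures are saved under pics/ and viewed, at most 10 in all, crops included, and the job is handed in when it is done.

```bash
mkdir -p pics; python3 - <<'E'
from station import *
import cv2
for c in ["scene","top"]:
    p,d=viewer.read_camera(c); cv2.imwrite(f"pics/{c}0.png",p[...,::-1])
    for n in ["dial_axis","plunger_cap","station","gear","bushing","index_table","core_a"]:
        print(c,n,[( [round(float(v),4) for v in r["at"]],round(float(r["score"]),2)) for r in tip_of(c,n)])
s=env.sense();print(s["t"],s["gripper_width"],s["tcp_rot"])
E
```

```text
scene dial_axis [([0.5906, 0.0026, 0.0648], 0.97)]
scene plunger_cap [([0.455, -0.0306, 0.1061], 0.76)]
scene station [([0.6762, 0.0189, 0.0667], 0.93)]
scene gear [([0.6202, -0.2384, -0.0028], 0.75), ([0.6618, -0.0439, 0.0646], 0.64)]
scene bushing [([0.5889, -0.0017, -0.0004], 0.55), ([0.6361, 0.0703, 0.0715], 0.37)]
scene index_table [([0.5885, 0.0001, -0.0035], 0.58)]
scene core_a [([0.5037, -0.2742, 0.001], 0.72), ([0.6725, 0.0218, 0.0678], 0.64), ([0.5203, 0.0444, 0.0661], 0.47)]
top dial_axis [([0.5915, 0.0013, 0.0662], 0.66)]
top plunger_cap [([0.4541, -0.0321, 0.1114], 0.76), ([0.6709, 0.0209, 0.0643], 0.53), ([0.5909, -0.0, 0.0632], 0.43)]
top station [([0.5893, 0.0006, -0.0004], 0.61), ([0.6706, 0.0196, 0.0646], 0.58), ([0.6748, 0.0183, 0.0646], 0.29)]
top gear [([0.625, -0.2404, -0.0018], 0.64), ([0.6635, -0.0397, 0.0621], 0.48)]
top bushing [([0.6374, 0.0719, 0.0711], 0.47)]
top index_table [([0.5969, 0.0002, -0.0002], 0.68), ([0.4251, 0.1922, -0.0009], 0.39), ([0.6362, 0.0742, 0.0675], 0.31)]
top core_a [([0.6748, 0.0184, 0.0657], 0.7), ([0.5189, 0.0472, 0.065], 0.65), ([0.4991, -0.2683, 0.0003], 0.56)]
0.8 0.09186397495969487 [[ 9.51498574e-01  3.07653156e-01 -2.20862589e-05]
 [ 3.07653153e-01 -9.51498572e-01 -7.13709911e-05]
 [-4.29725545e-05  6.11144890e-05 -9.99999997e-01]]
```

View pics/scene0.png

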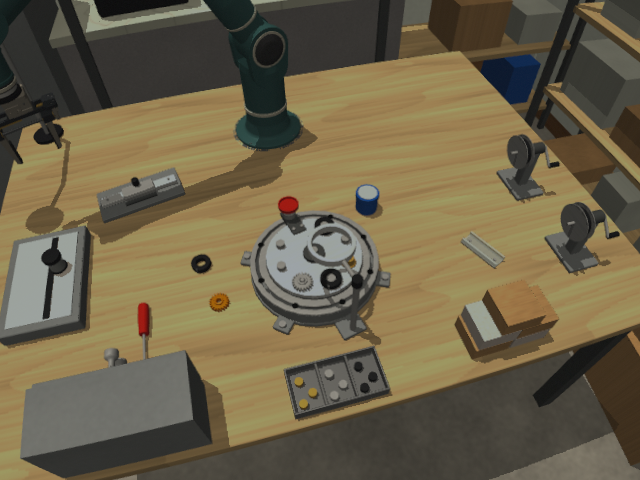

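View pics/top0.png

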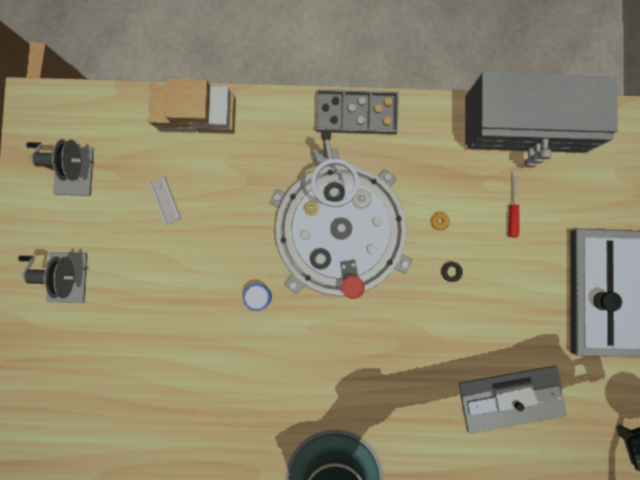

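The steel gear is beside the ring light at top px (361,198). The red cap is at (353,287), the ring at (333,183), and the orange look-alike at (440,220) on the bench. The gear is clockwise of the station by my estimates, so the dial has to turn +45°, anticlockwise. Next I refine the cap and axis positions from depth.

```bash
cat > h.py <<'E'
from station import *
import numpy as np, cv2
def cloud(c):
    p,d=viewer.read_camera(c); i=viewer.camera_info(c)
    v,u=np.nonzero(d>0)
    n=cv2.undistortPoints(np.stack([u,v],1).astype(float)[:,None],np.array(i["intrinsics"]),np.array(i["dist_coeffs"]))[:,0]
    z=d[v,u]; P=np.stack([n[:,0]*z,-n[:,1]*z,-z],1)@np.array(i["rotation"]).T+np.array(i["eye"])
    return p,P,p[v,u].astype(int)
def cap(c,zmin=.1):
    p,P,C=cloud(c)
    m=(C[:,0]>90)&(C[:,0]>2.2*C[:,1])&(P[:,2]>zmin)&(P[:,2]<.13)&(np.hypot(P[:,0]-.59,P[:,1])<.2)
    Q=P[m]; o,r=cv2.minEnclosingCircle(Q[:,:2].astype(np.float32))
    return p,np.array(o),r,np.median(Q,0),m.sum()
E
python3 - <<'E'
from h import *
for c in ["top","scene"]:
    print(c,cap(c)[1:])
    p,P,C=cloud(c)
    for lo,hi,R in [(.044,.057,.155),(.061,.071,.115)]:
        Q=P[(P[:,2]>lo)&(P[:,2]<hi)&(np.hypot(P[:,0]-.59,P[:,1])<.17)]
        print(c,lo,cv2.minEnclosingCircle(Q[:,:2].astype(np.float32)),np.median(Q[:,2]),len(Q))
    Q=P[(P[:,2]>.185)&(P[:,2]<.216)&(np.hypot(P[:,0]-.676,P[:,1]-.019)<.08)]
    print("ring",cv2.minEnclosingCircle(Q[:,:2].astype(np.float32)),len(Q))
print(env.sense()["t"])
E
```

```text
top (array([ 0.45731223, -0.02864743]), 0.02385432831943035, array([ 0.44678432, -0.03356304,  0.10845153]), np.int64(55))
top 0.044 ((0.5919303894042969, 0.0004313354438636452), 0.15502725541591644) 0.05316258515151151 3914
top 0.061 ((0.5787267684936523, 0.0008751415298320353), 0.13868431746959686) 0.06736504292053791 4825
ring ((0.6892865896224976, 0.02335924282670021), 0.06608896702528) 741
scene (array([ 0.4575372 , -0.02623627]), 0.026438189670443535, array([ 0.45406713, -0.02584134,  0.10758554]), np.int64(242))
scene 0.044 ((0.5917548537254333, 0.003931591287255287), 0.155546173453331) 0.05186718607575996 3580
scene 0.061 ((0.5727630257606506, -0.004154604859650135), 0.13611263036727905) 0.06580650525417481 3708
ring ((0.6905816793441772, 0.021559912711381912), 0.06521540880203247) 961
1.0
```

```bash
cat >> h.py <<'E'
A=np.array([.5917,.002]); TH0=np.radians(192.6); R=.138
def pose(th,z,off=0):
    c,s=np.cos(th),np.sin(th)
    x=np.array([-c,-s,0]); zz=np.array([0,0,-1.]); 
    return np.array([*(A+R*np.array([c,s])),z]),np.stack([x,np.cross(zz,x),zz],1)
def st(): 
    s=env.sense(); print(round(s["t"],2),np.round(s["ee_pos"],4),np.round(s["wrist_force"],1),round(s["gripper_width"],4)); return s
E
python3 - <<'E'
from h import *
for d in (0,45): print(solver.inverse_kinematics(*pose(TH0+np.radians(d),.105)))
effector.grasp(10); st()
env.reach(*pose(TH0,.25)); st()
env.movel(pose(TH0,.14)[0]); st()
cv2.imwrite("pics/s1.png",cv2.resize(viewer.read_camera("scene")[0][150:330,200:400,::-1],None,fx=3,fy=3))
E
```

```text
[ 0.38097034  0.35515308 -0.45571944  2.12509115  0.23726858  0.70903548
 -1.58219609]
[ 0.52588501  0.46464863 -0.45925407  1.95950685  0.28617744  0.78055159
 -0.66196515]
2.34 [ 0.2    -0.6185  0.2146] [0.3 0.5 0.3] 0.0003
4.64 [ 0.4571 -0.029   0.2499] [ 0.2 -0.4  0.4] 0.0007
5.53 [ 0.4576 -0.0281  0.1406] [ 0.  -0.3  0.4] 0.0005
```

View pics/s1.png

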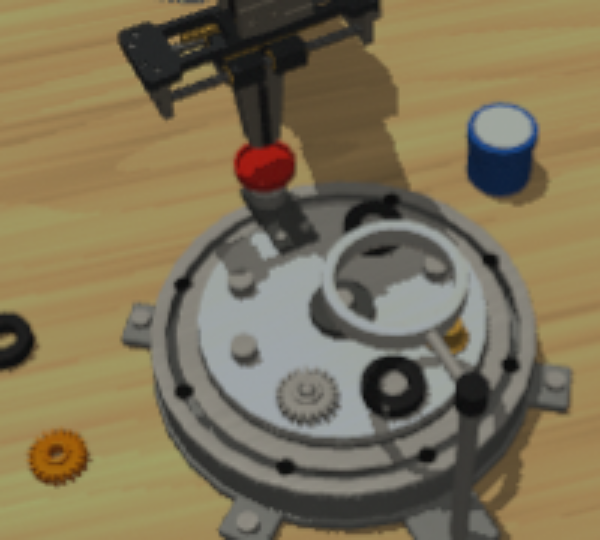

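The shut fingertips hang just above the red cap at crop px (263,143), centred on it. I'll press in steps and watch the force.

```bash
python3 - <<'E'
from h import *
for z in (.113,.109,.106,.103,.1,.097,.095,.093):
    env.movel(pose(TH0,z)[0],rate=.05); s=st()
    if s["wrist_force"][2]>14: break
E
```

```text
6.27 [ 0.457  -0.028   0.1129] [-0.1 -0.3  0.3] 0.0008
6.52 [ 0.4569 -0.0281  0.1089] [-0.6 -0.9 -0.1] 0.0002
6.77 [ 0.4576 -0.0281  0.1064] [-0.7  0.9  5.8] 0.0008
7.02 [ 0.4576 -0.0281  0.1035] [-0.8  1.   7.2] 0.0004
7.27 [ 0.4576 -0.0281  0.1006] [-0.3  0.   7.2] 0.0004
7.52 [ 0.4576 -0.0281  0.0977] [-1.4  0.3  8.8] 0.0005
7.77 [ 0.4576 -0.0281  0.0958] [-0.9  0.1  8.5] 0.0001
8.02 [ 0.4577 -0.0282  0.0943] [-2.9  0.1 14.6] 0.0002
```

```bash
python3 - <<'E'
from h import *
for d in range(3,46,3):
    p,M=pose(TH0+np.radians(d),.093)
    env.movel(p,M,rate=.04); s=st()
    f=s["wrist_force"]
    if np.hypot(f[0],f[1])>14 or f[2]<9 or f[2]>30: print("stop",d); break
for c in ("top","scene"):
    p,o,r,m,n=cap(c,.08); print(c,o,r,m,n)
    cv2.imwrite(f"pics/{c}2.png",cv2.resize(p[120:320,200:440,::-1],None,fx=3,fy=3))
    for nm in ("gear","core_a","bushing","plunger_cap"): print(nm,[np.round(r["at"],4).tolist() for r in tip_of(c,nm)])
E
```

```text
8.35 [ 0.4596 -0.0358  0.0944] [-3.3 -0.9 14.3] 0.0007
8.68 [ 0.4618 -0.0428  0.0943] [-2.4 -1.1 13.9] 0.0004
9.02 [ 0.4643 -0.0496  0.0943] [-1.7 -0.9 13.3] 0.0007
9.35 [ 0.4673 -0.0563  0.0944] [-2.8 -1.2 12.7] 0.0005
9.68 [ 0.4705 -0.0628  0.0943] [-1.6 -2.1 12.5] 0.0007
10.02 [ 0.4741 -0.0691  0.0944] [-2.3 -2.1 12.8] 0.0006
10.35 [ 0.4781 -0.0753  0.0944] [ 0.1 -1.1 11.3] 0.0004
10.68 [ 0.4823 -0.0812  0.0944] [-1.1 -1.4 11.4] 0.0004
11.02 [ 0.4868 -0.0868  0.0944] [-0.7 -1.1 11. ] 0.0006
11.35 [ 0.4917 -0.0923  0.0944] [-0.3 -0.6  9.9] 0.0005
11.68 [ 0.4968 -0.0974  0.0944] [-0.1 -1.7 10.2] 0.0006
12.02 [ 0.5022 -0.1022  0.0944] [ 0.  -0.6 10.3] 0.0009
12.35 [ 0.5078 -0.1068  0.0945] [ 0.5 -1.   8.6] 0.0003
stop 39
top [0. 0.] 0.0 [nan nan nan] 0
gear [[0.6734, 0.011, 0.0603], [0.6232, -0.2437, -0.0016]]
core_a [[0.5066, -0.0069, 0.065], [0.4983, -0.272, -0.0002], [0.6425, 0.0689, 0.0671]]
bushing [[0.6734, 0.0117, 0.0596], [0.584, 0.0847, 0.0691]]
plunger_cap []
scene [ 0.50908339 -0.10535292] 0.024971144273877144 [ 0.5150448  -0.10782628  0.09475317] 104
gear [[0.6707, 0.01, 0.0694], [0.6238, -0.2412, 0.0025]]
core_a [[0.641, 0.067, 0.0665], [0.5073, -0.0097, 0.0651], [0.501, -0.2737, -0.0007]]
bushing [[0.5795, 0.0851, 0.0693]]
plunger_cap [[0.5059, -0.1109, 0.0951]]
  return _methods._mean(a, axis=axis, dtype=dtype,
  ret = um.true_divide(
```

View pics/scene2.png

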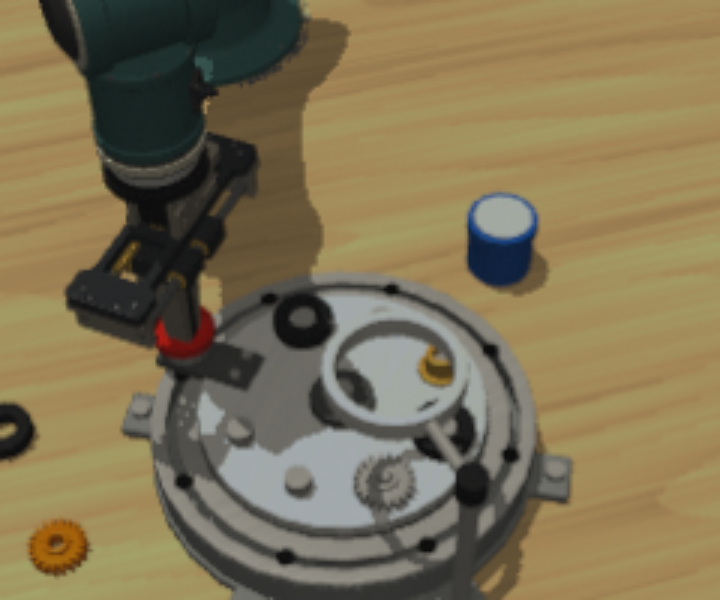

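View pics/top2.png

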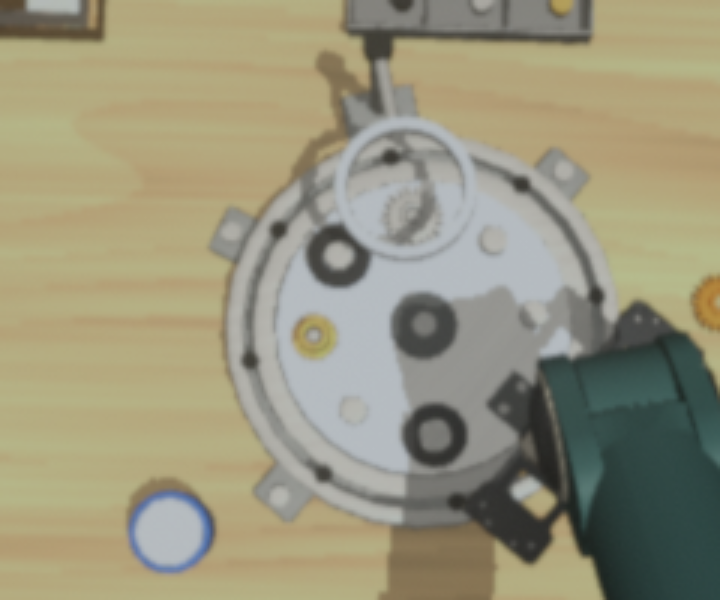

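The scene view (crop) shows the tips in the red cap at (185,325), with the gear at (385,482) nearly under the ring and every part seated. I'll finish the arc, then raise slowly and see whether the plunger follows.

```bash
python3 - <<'E'
from h import *
for d in (42,45):
    p,M=pose(TH0+np.radians(d),.092)
    env.movel(p,M,rate=.04); st()
env.pause(.3); st()
ang=[]
for c in ("top","scene"):
  for k in range(3):
    viewer.read_camera(c)
    for nm,off in (("gear",0),("core_a",45),("bushing",90)):
        for r in tip_of(c,nm):
            v=np.array(r["at"][:2])-A; a=np.degrees(np.arctan2(v[1],v[0]))-off
            if abs(a-12.6)<8 and abs(np.hypot(*v)-.085)<.008: ang.append(a); print(c,nm,round(a,2))
print(np.mean(ang),np.median(ang))
E
```

```text
13.18 [ 0.5144 -0.1116  0.0944] [-0.6 -1.8 14.7] 0.0009
13.52 [ 0.5205 -0.1154  0.0944] [-0.3 -0.6 14.7] 0.0007
13.82 [ 0.5204 -0.1154  0.0944] [-0.2 -1.3 13.7] 0.0002
top gear 13.83
top core_a 14.22
top bushing 11.04
top gear 16.33
top core_a 12.06
top bushing 12.99
top gear 15.28
top core_a 13.67
top bushing 12.7
scene gear 13.27
scene core_a 13.84
scene bushing 14.34
scene gear 14.02
scene core_a 13.32
scene bushing 15.08
scene gear 12.62
scene core_a 14.48
scene bushing 15.34
13.801034502946784 13.838329311008188
```

```bash
python3 - <<'E'
from h import *
p,_=pose(TH0+np.pi/4,0)
for z in (.096,.0975,.099,.1005,.102,.1035):
    p[2]=z; env.movel(p,rate=.03); st()
E
```

```text
15.3 [ 0.5196 -0.115   0.0976] [-0.1 -0.4  8.6] 0.0008
15.55 [ 0.5195 -0.1149  0.0989] [-0.4 -0.3  7.5] -0.0
15.8 [ 0.5194 -0.1148  0.1003] [ 0.3 -0.6  7.5] 0.0006
16.05 [ 0.5192 -0.1147  0.1017] [0.7 0.5 6.3] 0.0003
16.3 [ 0.5192 -0.1147  0.1032] [0.  0.1 6.4] 0.0005
16.55 [ 0.5191 -0.1147  0.1046] [ 1.  -0.6  6.5] 0.0002
```

The cap still pushes up with 6.5 N at z = 0.1046, so the plunger has come up into the hole. I'll back off and check.

```bash
python3 - <<'E'
from h import *
p,_=pose(TH0+np.pi/4,0)
for z,r in ((.112,.03),(.25,.15)):
    p[2]=z; env.movel(p,rate=r); st()
env.reach([.3,-.5,.3],env.sense()["tcp_rot"]); st()
for c in ("top","scene"):
    q,o,r,m,n=cap(c,.08); print(c,o,r,m,n)
    cv2.imwrite(f"pics/{c}3.png",cv2.resize(q[120:320,200:440,::-1],None,fx=3,fy=3))
    print([np.round(r["at"],4).tolist() for r in tip_of(c,"plunger_cap")])
E
```

```text
16.98 [ 0.5173 -0.1146  0.1118] [ 0.1  1.9 -0.1] 0.0007
18.05 [ 0.5171 -0.1145  0.2491] [-0.7 -0.9 -0.5] 0.0004
19.68 [ 0.3014 -0.4988  0.2999] [1.4 0.2 0.6] 0.0005
top [ 0.51813674 -0.11546984] 0.024015966802835464 [ 0.51742417 -0.11588053  0.10844571] 339
[[0.5126, -0.1147, 0.1077], [0.4267, 0.1913, 0.0033]]
scene [ 0.51884669 -0.11336412] 0.02637222781777382 [ 0.51524787 -0.11322107  0.10700424] 264
[[0.5151, -0.1191, 0.1062]]
```

View pics/scene3.png

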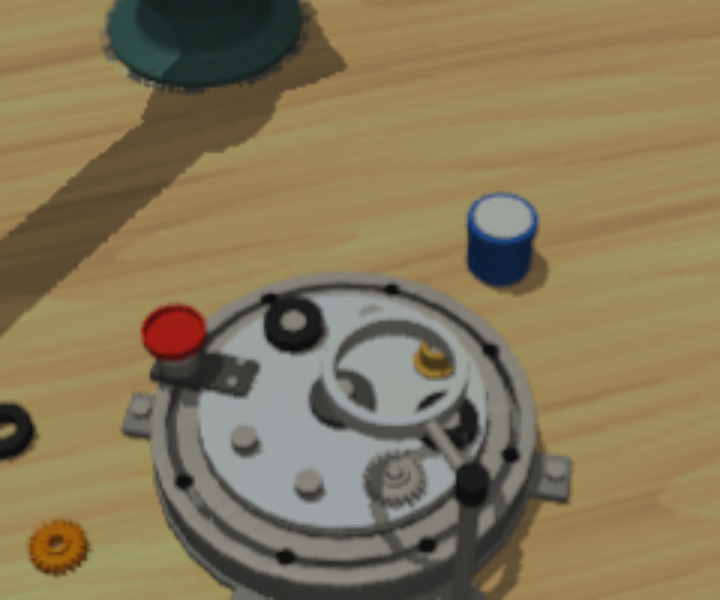

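View pics/top3.png

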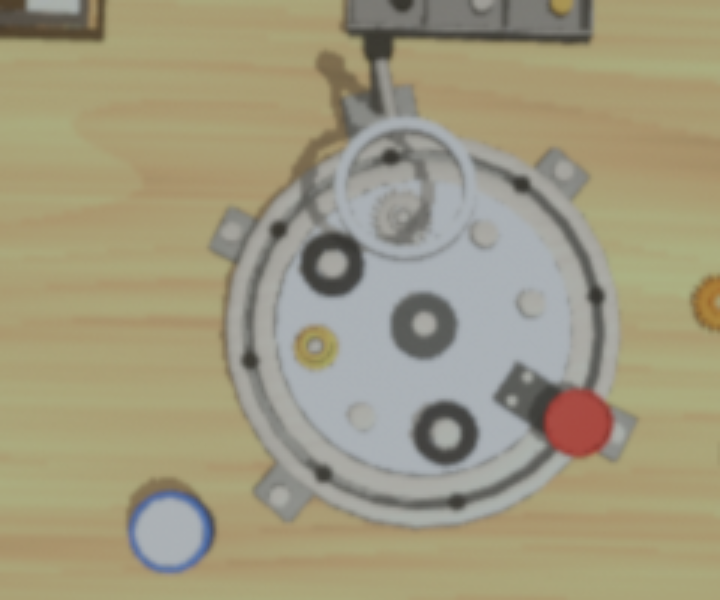

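The cap at top crop px (578,423) is back at its starting height of 0.107–0.108 m, so the plunger is out and locked. The gear at (402,217) lines up with the hole on the light's axis, and all parts are on their spigots.

```bash
python3 -c "
from station import *
print(workorder.finish_job())"
```

```text
the job is handed in; nothing more can be done
None
```

The dial is turned one hole anticlockwise with the gear under the ring light and the plunger sprung out and locked; the parts look seated in the last pictures, and the job was handed in after about 20 s (the verdict was not shown).

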